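# Lock the hand-printing block into its holder

### The arm

A 6-joint arm with a two-finger parallel gripper is mounted at the origin on the work surface. World frame = base frame: x ahead of the robot, y to its left, z up, the work surface at z = 0. Lengths are in m, angles in rad, forces in N, time in s.
With the tool pointing down it reaches from about 0.35 to 0.775 m from the base axis. Payload 5.5 kg.
Tool frame: the origin (TCP) lies midway between the tips of the shut fingers; the grasp point (between the pads) lies 19 mm behind it; z points along the fingers, y is the direction in which the jaws open and shut (so a half turn about z gives the same grasp; the last joint's range is limited). The gripper opens to 85 mm and grips with 20 to 120 N. Pads are 22 mm wide; open, the fingers measure 114 mm over their backs; the gripper's body (76 mm by 85 mm) begins 54 mm behind the grasp point. The pads swing forward as they close: fully open they stand 13 mm farther back than shut.
Start: joints at [-1.282, 0.313, 0.046, 1.304, 0, 1.431], TCP at [0.239, -0.523, 0.231] pointing down, gripper open.
Joint ranges: [-2.76, 2.76], [-0.86, 1.69], [-1.03, 1.26], [-2.2, 2.34], [-1.47, 1.5], [-3.14, 3.14]. Speed limits (rad/s): [2.57, 2.57, 3.14, 3.14, 3.14, 3.14].

### API

Orientations are given as a unit quaternion [x, y, z, w].
In Python, from bench import monitor, optics, manip gives the robot as it stands. The module is installed in compiled form; this text tells all that it offers.
- The arm moves only by the shell command python3 -m creep 'ROWS' [OPENING] [FORCE]. ROWS is JSON, a list of rows, each a list of 6 numbers: the shift along the tool's x, y, z in mm, then the turn, a rotation vector about the tool's x, y, z in degrees. In form: [[x, y, z, wx, wy, wz], ...]. A call has 1 to 5 rows; each row shifts and turns the pose as measured when the row begins, along the tool's axes as they then stand; what a row does not reach is not made up. A row lasts 1/8 s, in which the tool goes at most 62.5 mm and 10.7 degrees, less where a joint would pass 70% of its speed; a pose out of reach is approached as far as the arm can. A call is refused whole if a number of a shift passes 62.5 or a number of a turn 10.7, either way. A call with a gripper value outside its range is refused whole. OPENING is the opening in per cent of the stroke, from 0 (shut) to 100 (fully open), set as the call begins (- or left out, the last holds). The fingers move at their own pace and stop on an object; FORCE is the grip in N (left out, the last holds). Time passes only in rows, so rows that do not move let the fingers close. It gives the time, the measured TCP pose, the force and the opening at its end, in the units of the state.
- monitor.read_state(): the state, without advancing time (a new reading comes with each control period).
- optics.capture(name): name is "scene" or "top"; returns a dict with "image" (480x640x3 uint8, red, green, blue), "z_map" (480x640 float32, m along the optical axis (not along the pixel's ray), 0 where there is no reading), "K" (3x3 intrinsics, pixels), "D" ([k1, k2, p1, p2, k3] as OpenCV has them; the pictures are not rectified), "R" (3x3) and "t" (3): a world point X has camera coordinates R X + t. Camera axes: x right, y down, z forward; pixel columns grow to the right and rows downward; lengths in m; the calibration is good to about 2 mm. A picture is of the moment at which its call begins.
- manip.hand_in(): hands the job in, once; it reports no verdict.
The state is a dict: "clock": time; "joints": joint angles; "qvel": joint speeds; "joint_torque": joint torques, N m; "ee_pos": TCP position; "eef_rot": TCP orientation; "contact_force": force on the tool from outside, world axes, zero at the start; "wrist_torque": the same for the moment, N m; "width": opening from 0.0 (shut) to 1.0 (fully open).
Only numpy, scipy, OpenCV 4.12 (cv2) and the standard library are available. Lean on these libraries where they do the work, as an engineer would, in place of code of your own. Each camera call takes 0.05 s, during which the arm holds its last target. There are 200 camera calls.

### The job

Put the hand-printing block away in its locking holder: set it down flat in the flared open end, clear of the pawl, with its long sides along the guides, then slide it in until the sprung pawl clicks shut behind it and it cannot come back out. Where the gate is clamped is not known exactly, so go by feel and push gently (the sprung plate at the end must never feel more than about 25 N); do not work the pawl with the gripper. Let go of the block and leave the other things on the table undisturbed.

Things in the scene. Friction and masses are not known exactly. Their poses are not given: they have to be found in the camera images.
- block_center (a point): Hand-printing block, wood with a thin dark underside: base 80 (x) x 64 (y) x 24 mm high, in its middle an upright wooden handle 26 (x) x 44 (y) mm, from 24 to 64 mm above the underside. This point: the block's centre, 32 mm above its underside. x along the 80 mm sides, z up; half a turn about z makes no difference. About 0.2 kg. Grasp the handle across its 26 mm.
- holder: Holder, fixed: plywood base 310 x 150 mm (x -165 to +145), its floor 10 mm above the table. Origin at table height on the channel's centre line; +x = the way the block is pushed in, z up. Straight channel 69 mm wide between aluminium guides 22 mm high: right one x -62 to +80 mm; left one only x +35 to +80, the pawl in the gap before it. Nothing is higher than 42 mm above the table.
- mouth (a point): Good place to set the block down: on the floor (10 mm above the table) in the open end, on the centre line at x = -110 mm of the holder; axes as the holder's. The guides here flare from about 100 mm apart at the entry (x = -134) to about 75 mm (left flare ends at x = -85, right at -61). A block centred here lies flat and clear of the pawl.
- home (a point): On the floor and centre line at x = +45 mm of the holder: the locked block's centre IF the dark steel gate head (carrying pawl and end plate together) were clamped at mid place. It is clamped up to 20 mm either way along x, not measured. At mid place pawl pivot x -55, y +44; pawl heel x +5; end plate face x +81 mm of the holder.
- pawl (a joint): Steel pawl, a 60 mm arm on an upright pivot on the left (+y) of the channel, slanting inwards along +x, its nose about 15 mm in the channel. Value in rad: 0 = sprung fully in, grows as it swings out (about 0.2 while the block passes, needing about 2 to 6 N of push). Behind the block's rear end it clicks back to 0 and blocks the return.
- plate (a joint): Sprung steel end plate, 56 mm wide. Value: how far pressed in, m; 0 free, 0.009 fully in, then hard. Spring: 1.2 N to start, then 0.6 N per mm. The pawl clicks shut when it is about 6 mm in (about 5 N on the plate, 7 to 12 N of push with friction). Let go, it presses the block back against the pawl and stays about 4 mm in.
- mug: Bystander, to be left alone: white ceramic mug, 80 mm across, 90 mm tall, with a handle; origin at its underside.
- offcut: Bystander, to be left alone: plain wooden offcut without handle, 90 x 50 x 24 mm, lying flat; origin at its underside.
- knife: Bystander, to be left alone: palette knife lying on the table.
- brush: Bystander, to be left alone: brush lying on the table.
Things that resemble listed ones, but are neither listed nor needed, are in the scene too. Leave any blue or green look-alike of the part that bears block_center alone.

How it is judged:
On the way, in this order (a step that is already met when the one before it is completed fails the run):
1. the block is set down flat in the flared open end, along the guides, the pawl untouched (z of block_center in the frame of holder between 0.038 and 0.046 m and x of block_center in the frame of holder between -0.135 and -0.085 m and y of block_center in the frame of holder between -0.015 and 0.015 m and angle between the x axis of block_center and the x axis of holder, either way round below 0.2 rad and value of joint pawl below 0.03 rad), for 0.1 s.
2. sliding in flat, the block swings the pawl out (z of block_center in the frame of holder between 0.038 and 0.046 m and value of joint pawl above 0.1 rad and contact force between block and pawl above 0.3 N), for 0.05 s.
At the end, for the whole second after the job is handed in: The block rests flat in the channel (height within 4 mm, 8 mm sideways, 0.1 rad), its centre 15 to 75 mm beyond the holder's origin, let go and at rest, the pawl sprung in behind it (under 0.06 rad) and the end plate held pressed in by more than 2 mm (z of block_center in the frame of holder between 0.038 and 0.046 m and value of joint plate above 0.002 m and value of joint pawl below 0.06 rad and x of block_center in the frame of holder between 0.015 and 0.075 m and y of block_center in the frame of holder between -0.008 and 0.008 m and angle between the x axis of block_center and the x axis of holder, either way round below 0.1 rad and angle between block_center's own z axis and vertical below 0.08 rad and linear speed of block below 0.01 m/s); the robot touches nothing.
It fails at once if the block pushed against the end plate with more than 25 N (contact force between block and plate above 25 N).
It fails at once if the pawl worked with the gripper (more than 2 N) (contact force between the fingers and pawl above 2 N).
It fails at once if a bystander moved by more than 30 mm (distance of any of mug, offcut, knife, brush from where it was at the start of the episode above 0.03 m).
It also fails if it takes over 67 s, if anything falls off the work surface, if the arm or the gripper's body presses on something with over 40 N, if the wrist force passes 120 N, or if a joint passes its speed limit or range.

## Working session

There is one attempt and no reset: what is moved stays moved. The work goes in short steps, Python scripts to look and compute and a shell command to move; the robot and the scene stay as the last step left them, time stands still between calls to the robot, and variables do not carry over. Pictures are saved under pics/ and viewed, about 8 in all and at most 12, crops included, and the job is handed in when it is done.

```bash
mkdir -p pics
python3 - <<'E'
from bench import monitor, optics
import cv2, pickle
s=monitor.read_state(); print({k:s[k] for k in('clock','ee_pos','eef_rot','contact_force','width')})
for n in('top','scene'):
    c=optics.capture(n); pickle.dump(c,open(n+'.pkl','wb')); cv2.imwrite(f'pics/{n}0.png',c['image'][:,:,::-1]); print(n,c['K'],c['D'],c['R'],c['t'])
E
```

```text
{'clock': 0.0, 'ee_pos': array([ 0.23893264, -0.5224498 ,  0.23042108]), 'eef_rot': array([ 9.77104748e-01,  2.12756902e-01, -3.92811166e-05, -9.00458060e-04]), 'contact_force': array([ 0.09403495, -0.06474176, -0.19377304]), 'width': 1.0011876344107078}
top [[576.58006189   0.         328.20012476]
 [  0.         576.58006189 242.55810465]
 [  0.           0.           1.        ]] [-0.04074027  0.          0.          0.          0.        ] [[ 6.88345191e-03 -9.99976208e-01  4.48377013e-04]
 [-9.92608360e-01 -6.88706384e-03 -1.21166054e-01]
 [ 1.21166259e-01  3.88977934e-04 -9.92632151e-01]] [-0.10113159  0.40792229  1.79928997]
scene [[477.77181343   0.         312.71481187]
 [  0.         477.77181343 246.81839112]
 [  0.           0.           1.        ]] [-0.09427324  0.          0.          0.          0.        ] [[ 0.44269932  0.89665793 -0.00467727]
 [ 0.52742983 -0.26461481 -0.80733932]
 [-0.72514487  0.35494164 -0.59006894]] [-0.1092362  -0.21521018  1.78475942]
```

View pics/top0.png

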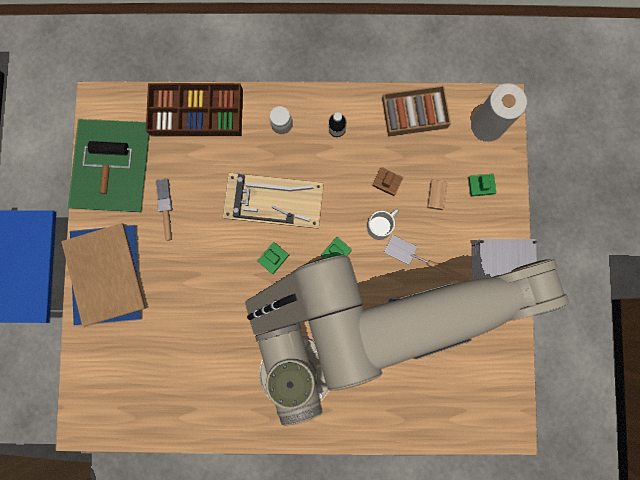

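View pics/scene0.png

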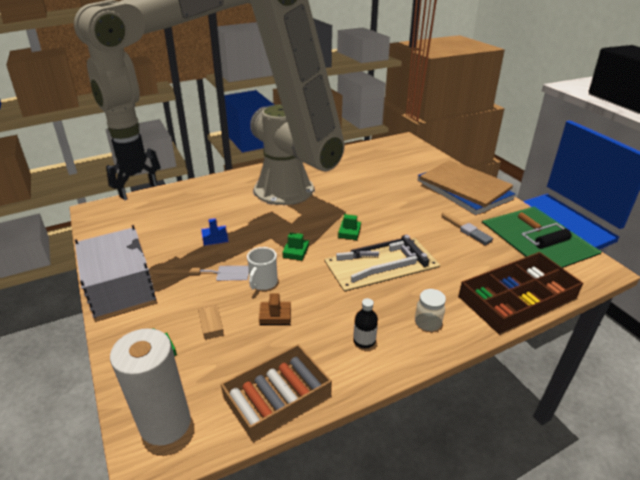

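Candidates for the block in the top view are brown (388,181), green (273,257), (337,247) and (482,185), and blue (scene 214,233). Only the brown one is wood with a handle. The offcut at (438,193) has no handle. I'll confirm in an enlarged crop.

```bash
cat > h.py <<'E'
import numpy as np, cv2, pickle
def ray(c,uv,z):
    p=cv2.undistortPoints(np.array(uv,float).reshape(-1,1,2),c['K'],c['D']).reshape(-1,2)
    d=np.c_[p,np.ones(len(p))]@c['R']; o=-c['R'].T@c['t']
    return o+d*((np.broadcast_to(z,len(p))-o[2])/d[:,2])[:,None]
def cloud(c):
    v,u=np.mgrid[:480,:640]; p=cv2.undistortPoints(np.c_[u.ravel(),v.ravel()].astype(float).reshape(-1,1,2),c['K'],c['D']).reshape(-1,2)
    z=c['z_map'].ravel(); X=(np.c_[p,np.ones(len(p))]*z[:,None]-c['t'])@c['R']
    X[z==0]=np.nan
    return X.reshape(480,640,3)
E
python3 - <<'E'
from h import *
c=pickle.load(open('top.pkl','rb')); im=c['image'][:,:,::-1]
a=cv2.resize(im[160:240,215:335],None,fx=6,fy=6,interpolation=cv2.INTER_CUBIC)
b=cv2.resize(im[155:215,365:455],None,fx=8,fy=8,interpolation=cv2.INTER_CUBIC)
cv2.imwrite('pics/hold.png',a);cv2.imwrite('pics/blk.png',b)
P=cloud(c)
for n,(u0,u1,v0,v1) in dict(block=(365,410,160,203),).items():
    Q=P[v0:v1,u0:u1].reshape(-1,3); 
    for lo,hi in((.015,.032),(.015,.08),(.055,.075)):
        q=Q[(Q[:,2]>lo)&(Q[:,2]<hi)]; r=cv2.minAreaRect(q[:,:2].astype(np.float32)*1000); print(n,lo,len(q),q.mean(0),r)
E
```

```text
block 0.015 361 [ 0.60697776 -0.28618977  0.02485802] ((598.4105224609375, -286.7276306152344), (108.10743713378906, 107.2768783569336), 71.82479095458984)
block 0.015 514 [ 0.60718994 -0.28626434  0.0349923 ] ((598.4105224609375, -286.7276306152344), (108.10743713378906, 107.2768783569336), 71.82479095458984)
block 0.055 108 [ 0.60923636 -0.28735874  0.06619962] ((610.1307983398438, -288.05474853515625), (25.350357055664062, 43.83961486816406), 64.20438385009766)
```

View pics/hold.png

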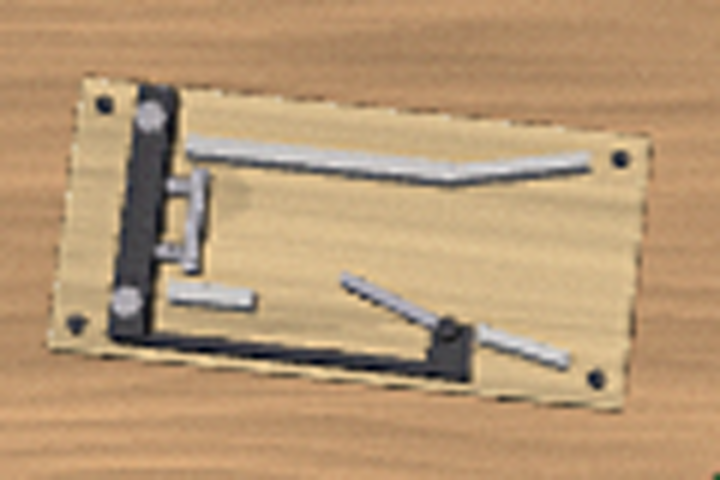

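View pics/blk.png

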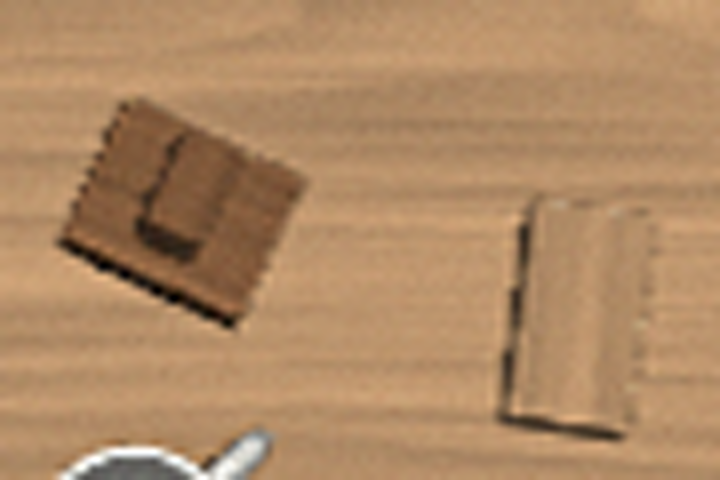

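The crop confirms the wooden block, with its handle top at crop (195,190). The holder's gate is on the image left, so holder +x points about world +y. The pawl is at the bottom, and the base corners are at crop (85,75), (652,138), (620,410) and (48,350).

Run:
```python
from h import *
from bench import monitor
from scipy.spatial.transform import Rotation as Ro
c=pickle.load(open('top.pkl','rb'))
full=lambda p:(np.array(p,float)+.5)/6-.5+[215,160]
C=ray(c,full([(85,75),(652,138),(620,410),(48,350)]),.01)[:,:2]
print(C.round(4),np.linalg.norm(np.roll(C,-1,0)-C,axis=1).round(4))
cen=C.mean(0); xd=(C[0]+C[3]-C[1]-C[2]); xd/=np.linalg.norm(xd); yaw=np.arctan2(xd[1],xd[0])
org=cen+.010*xd; yd=np.array([-xd[1],xd[0]])
print('yaw',np.degrees(yaw),'org',org,'mouth',org-.11*xd)
names=['Rguide L end','Rguide bend','Rflare end','Lguide L','Lguide R','pawl nose','plate top','plate bot','pivot']
W=ray(c,full([(188,143),(450,172),(590,158),(170,290),(257,297),(345,277),(203,172),(193,268),(450,328)]),.032)[:,:2]-org
for n,w in zip(names,W): print(n,(w@xd*1000).round(1),(w@yd*1000).round(1))
# depth check of floor and base centre
P=cloud(c); Q=P[165:235,215:330].reshape(-1,3); q=Q[(Q[:,2]>.006)&(Q[:,2]<.05)]
print(cv2.minAreaRect(q[:,:2].astype(np.float32)*1000), np.nanmedian(q[:,2]))
s=monitor.read_state(); R=Ro.from_quat(s['eef_rot']).as_matrix(); print(R.round(3)); 
print('tool y heading',np.degrees(np.arctan2(R[1,1],R[0,1])))
```

```text
[[ 0.6385  0.2259]
 [ 0.6056 -0.081 ]
 [ 0.4574 -0.0651]
 [ 0.4878  0.2413]] [0.3086 0.149  0.3079 0.1515]
yaw 84.10952350790642 org [0.54832975 0.09023688] mouth [ 0.53704076 -0.01918231]
Rguide L end 80.2 -39.9
Rguide bend -60.5 -39.5
Rflare end -133.6 -55.1
Lguide L 79.5 40.0
Lguide R 33.2 38.7
pawl nose -11.8 22.9
plate top 70.2 -25.2
plate bot 68.9 26.9
pivot -70.4 44.0
((550.2921752929688, 85.46253204345703), (227.0791015625, 370.7896728515625), 0.3764035701751709) 0.01331506565937043
[[ 0.909  0.416 -0.001]
 [ 0.416 -0.909  0.002]
 [ 0.    -0.002 -1.   ]]
tool y heading -65.43218167586426
```

```bash
python3 -m creep '[[54,-7,0,0,0,0],[54,-7,0,0,0,0],[54,-7,0,0,0,0],[54,-7,0,0,0,0],[54,-7,0,0,0,0]]' 75; python3 -m creep '[[54,-7,0,0,0,0],[54,-7,0,0,0,0],[54,-7,0,0,0,0],[0,0,0,0,0,-10],[0,0,0,0,0,-10]]'; python3 -m creep '[[0,0,0,0,0,-10],[0,0,0,0,0,-10],[0,0,0,0,0,-10],[0,0,0,0,0,-10],[0,0,0,0,0,-10]]';python3 -m creep '[[0,0,0,0,0,-10],[0,0,0,0,0,-10],[0,0,0,0,0,-10],[0,0,0,0,0,-10],[0,0,0,0,0,-10]]'
cat >> h.py <<'E'
from scipy.spatial.transform import Rotation as Ro
def err(x,y,z,head):
    from bench import monitor
    s=monitor.read_state(); Rm=Ro.from_quat(s['eef_rot']).as_matrix(); p=s['ee_pos']
    h=np.radians(head); yt=np.array([np.cos(h),np.sin(h),0]); zt=np.array([0,0,-1.]); Rt=np.c_[np.cross(yt,zt),yt,zt]
    w=np.degrees(Ro.from_matrix(Rm.T@Rt).as_rotvec())
    print('t',s['clock'],'p',p.round(4),'q',s['joints'].round(2),'F',s['contact_force'].round(1),'w',round(s['width'],3))
    print('shift mm',((Rm.T@(np.array([x,y,z])-p))*1000).round(1),'turn',w.round(1))
E
python3 -c "from h import *;err(.61,-.288,.13,64.2)"
```

```text
clock: 0.72
ee_pos: [0.4727, -0.3775, 0.2277]
eef_rot: [0.978, 0.208, -0.001, -0.002]
contact_force: [0.5, -0.9, 0.6]
width: 0.75
clock: 1.35
ee_pos: [0.6192, -0.2844, 0.2231]
eef_rot: [0.924, 0.382, -0.002, -0.005]
contact_force: [0.5, 0.4, 0.2]
width: 0.751
clock: 1.98
ee_pos: [0.6184, -0.2826, 0.2187]
eef_rot: [0.664, 0.748, -0.0, -0.009]
contact_force: [-0.3, -0.2, -0.3]
width: 0.753
clock: 2.6
ee_pos: [0.617, -0.2817, 0.2148]
eef_rot: [0.272, 0.962, 0.005, -0.012]
contact_force: [-0.2, 0.8, 0.1]
width: 0.748
t 2.6 p [ 0.617  -0.2817  0.2148] q [-0.55  0.55  0.37  1.41  0.    0.  ] F [-0.2  0.8  0.1] w 0.748
shift mm [ 0.6 -9.3 84.8] turn [ 0.2 -1.4 -5.7]
```

```bash
python3 -m creep '[[0.6,-9,30,0.2,-1.4,-5.7],[0,0,30,0,0,0],[0,0,25,0,0,0],[0,0,0,0,0,0]]'
python3 - <<'E'
from h import *
from bench import optics
err(.61,-.288,.034,64.2)
c=optics.capture('top');P=cloud(c)
a=cv2.resize(c['image'][130:240,335:455,::-1],None,fx=5,fy=5,interpolation=cv2.INTER_CUBIC)
s=optics.capture('scene')
b=cv2.resize(s['image'][250:350,220:330,::-1],(605,550),interpolation=cv2.INTER_CUBIC)
cv2.imwrite('pics/ap.png',cv2.resize(np.hstack([a,b]),None,fx=.66,fy=.66) if a.shape[0]==550 else a)
E
```

```text
clock: 3.1
ee_pos: [0.6101, -0.2882, 0.1257]
eef_rot: [0.221, 0.975, 0.0, -0.001]
contact_force: [-0.5, 0.5, -0.5]
width: 0.746
t 3.1 p [ 0.6101 -0.2882  0.1257] q [-0.56  0.55  0.15  1.17  0.   -0.11] F [-0.5  0.5 -0.5] w 0.746
shift mm [-0.   0.1 91.7] turn [ 0.  -0.2  0.3]
```

View pics/ap.png

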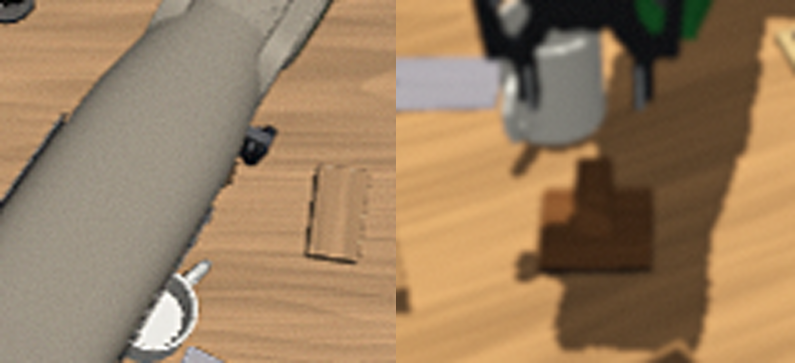

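The left half shows the arm hiding the block. In the right half the two fingers (at 525,85 and 645,85) straddle the handle (595,190) from above. Descending now.

```bash
python3 -m creep '[[0,0,35,0,0,0],[0,0,30,0,0,0],[0,0,18,0,0,0],[0,0,8,0,0,0],[0,0,0,0,0,0]]'; python3 -c "from h import *;err(.61,-.288,.034,64.2)"
```

```text
clock: 3.82
ee_pos: [0.6177, -0.2926, 0.0436]
eef_rot: [0.221, 0.975, -0.003, 0.007]
contact_force: [-0.1, 0.4, 0.8]
width: 0.748
t 3.825 p [ 0.6177 -0.2926  0.0436] q [-0.56  0.61  0.04  0.99  0.   -0.11] F [-0.1  0.4  0.8] w 0.748
shift mm [9.1 0.9 9.4] turn [-0.1  0.9  0.3]
```

```bash
python3 -m creep '[[9,1,4,0,0.9,0.3],[0,0,4,0,0,0],[0,0,0,0,0,0]]'; python3 -c "from h import *;err(.61,-.288,.034,64.2)"; python3 -m creep '[[0,0,0,0,0,0],[0,0,0,0,0,0],[0,0,0,0,0,0],[0,0,0,0,0,0],[0,0,0,0,0,0]]' 0 50;  python3 -c "from h import *;err(.61,-.288,.034,64.2)"
```

```text
clock: 4.2
ee_pos: [0.6108, -0.2883, 0.0375]
eef_rot: [0.224, 0.975, -0.001, 0.001]
contact_force: [-0.0, 0.5, -0.0]
width: 0.748
t 4.2 p [ 0.6108 -0.2883  0.0375] q [-0.56  0.61  0.03  0.98 -0.   -0.11] F [-0.   0.5 -0. ] w 0.748
shift mm [ 0.9 -0.1  3.5] turn [-0.1  0.1 -0. ]
clock: 4.82
ee_pos: [0.6112, -0.2887, 0.0382]
eef_rot: [0.224, 0.975, -0.001, 0.001]
contact_force: [0.2, -0.1, 0.8]
width: 0.293
t 4.825 p [ 0.6112 -0.2887  0.0382] q [-0.56  0.61  0.03  0.98 -0.   -0.11] F [ 0.2 -0.1  0.8] w 0.293
shift mm [1.4 0.1 4.2] turn [-0.1  0.2 -0. ]
```

```bash
python3 -m creep '[[0,0,-15,0,0,0],[0,0,-35,0,0,0],[0,0,-40,0,0,0],[0,0,-30,0,0,0],[0,0,0,0,0,0]]'; python3 -c "from h import *;err(.5367,-.0222,.15,84.1)"
```

```text
clock: 5.45
ee_pos: [0.6103, -0.2876, 0.1632]
eef_rot: [0.223, 0.975, -0.001, 0.001]
contact_force: [0.0, -0.0, -1.8]
width: 0.295
t 5.45 p [ 0.6103 -0.2876  0.1632] q [-0.56  0.53  0.21  1.25 -0.   -0.11] F [ 0.  -0.  -1.8] w 0.295
shift mm [181.9 206.8  12.5] turn [ -0.1   0.1 -19.9]
```

Lifted, with the force reading −1.8 N, which matches a 0.2 kg block. Moving to above the mouth.

```bash
python3 -m creep '[[33,38,0,0,0,0],[33,38,0,0,0,0],[33,38,0,0,0,0],[33,38,0,0,0,0],[33,38,0,0,0,0]]'; python3 -m creep '[[0,0,0,0,0,-10],[0,0,0,0,0,-10],[0,0,0,0,0,0]]'; python3 -c "from h import *;err(.5367,-.0222,.12,84.1)"
```

```text
clock: 6.08
ee_pos: [0.541, -0.041, 0.1556]
eef_rot: [0.227, 0.974, -0.001, -0.002]
contact_force: [0.8, 0.1, -2.0]
width: 0.296
clock: 6.45
ee_pos: [0.5363, -0.0355, 0.1517]
eef_rot: [0.047, 0.999, 0.001, -0.006]
contact_force: [-0.0, 0.6, -1.4]
width: 0.299
t 6.45 p [ 0.5363 -0.0355  0.1517] q [-0.22  0.29 -0.19  1.11 -0.   -0.12] F [-0.   0.6 -1.4] w 0.299
shift mm [ 0.5 13.3 31.8] turn [ 0.  -0.7  0.6]
```

```bash
python3 -m creep '[[0,13,0,0,-0.7,0.6],[0,0,30,0,0,0],[0,0,28,0,0,0],[0,0,0,0,0,0]]'
python3 - <<'E'
from h import *
from bench import optics
err(.5367,-.0222,.048,84.1)
a=optics.capture('top')['image'][150:250,215:335,::-1]; b=optics.capture('scene')['image'][190:300,310:450,::-1]
f=lambda i:cv2.resize(i,(400,int(400*i.shape[0]/i.shape[1])),interpolation=cv2.INTER_CUBIC)
a,b=f(a),f(b); h=min(len(a),len(b)); cv2.imwrite('pics/mouth.png',np.hstack([a[:h],b[:h]]))
E
```

```text
clock: 6.95
ee_pos: [0.5372, -0.0205, 0.0913]
eef_rot: [0.058, 0.998, 0.001, 0.0]
contact_force: [-1.3, 0.5, -1.6]
width: 0.294
t 6.95 p [ 0.5372 -0.0205  0.0913] q [-0.19  0.33 -0.29  0.95  0.   -0.07] F [-1.3  0.5 -1.6] w 0.294
shift mm [ 0.4 -1.8 43.3] turn [ 0.1  0.  -0.8]
```

View pics/mouth.png

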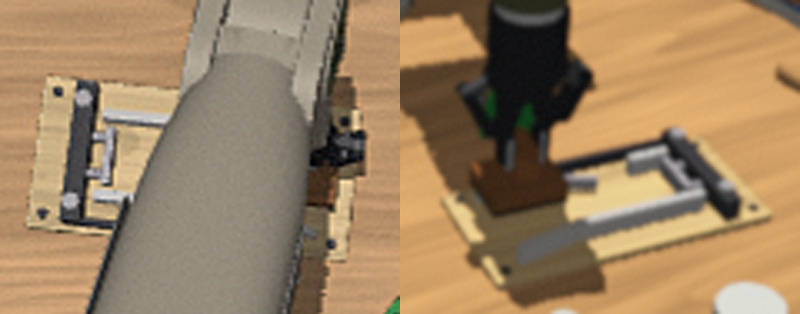

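The block hovers level over the open end (right half, block at 515,185), aligned with the guides. Lowering gently.

```bash
python3 -m creep '[[0,-2,15,0,0,-0.8],[0,0,12,0,0,0],[0,0,8,0,0,0],[0,0,0,0,0,0]]';  python3 -c "from h import *;err(.5367,-.0222,.048,84.1)"
```

```text
clock: 7.55
ee_pos: [0.541, -0.0235, 0.0586]
eef_rot: [0.051, 0.999, 0.0, 0.005]
contact_force: [-0.9, 1.3, -1.4]
width: 0.296
t 7.55 p [ 0.541  -0.0235  0.0586] q [-0.19  0.36 -0.34  0.87  0.   -0.09] F [-0.9  1.3 -1.4] w 0.296
shift mm [ 4.5  0.8 10.6] turn [0.1 0.5 0.1]
```

```bash
python3 -m creep '[[4.5,1,4,0,0.5,0],[0.5,0,4,0,0.1,0],[0,0,2,0,0,0],[0,0,0,0,0,0]]';  python3 -c "from h import *;err(.5367,-.0222,.048,84.1)"
```

```text
clock: 8.05
ee_pos: [0.5363, -0.0219, 0.0484]
eef_rot: [0.051, 0.999, 0.001, -0.001]
contact_force: [0.9, -0.8, -1.4]
width: 0.294
t 8.05 p [ 0.5363 -0.0219  0.0484] q [-0.19  0.37 -0.35  0.85  0.   -0.09] F [ 0.9 -0.8 -1.4] w 0.294
shift mm [-0.4 -0.2  0.4] turn [ 0.1 -0.1  0.1]
```

```bash
for i in 1 2; do python3 -m creep '[[0,0,1,0,0,0],[0,0,0,0,0,0]]' | grep -E 'pos|force'; done
```

```text
ee_pos: [0.5367, -0.0219, 0.0485]
contact_force: [-0.6, 0.1, -1.1]
ee_pos: [0.537, -0.022, 0.0483]
contact_force: [0.4, 0.2, -1.5]
```

```bash
for i in 1 2; do python3 -m creep '[[0,0,2.5,0,0,0]]' | grep -E 'pos|force'; done
```

```text
ee_pos: [0.537, -0.022, 0.0481]
contact_force: [-12.1, 2.0, 35.5]
ee_pos: [0.537, -0.022, 0.0481]
contact_force: [-8.8, 0.9, 22.2]
```

```bash
python3 -m creep '[[0,0,-0.5,0,0,0],[0,0,0,0,0,0]]' | grep -E 'pos|force';python3 -c "from h import *;err(.5367,-.0222,.048,84.1)"; python3 -m creep '[[0,8,0,0,0,0],[0,8,0,0,0,0],[0,0,0,0,0,0]]' ;python3 -c "from h import *;err(.5483-.1028*.1,.0902-.9947*.1,.048,84.1)"
```

```text
ee_pos: [0.5374, -0.022, 0.0491]
contact_force: [0.4, -0.1, -2.1]
t 9.05 p [ 0.5374 -0.022   0.0491] q [-0.19  0.37 -0.35  0.85  0.   -0.09] F [ 0.4 -0.1 -2.1] w 0.291
shift mm [ 0.6 -0.2  1.1] turn [0.  0.2 0.1]
clock: 9.43
ee_pos: [0.5389, -0.0048, 0.0481]
eef_rot: [0.051, 0.999, 0.0, 0.002]
contact_force: [-1.1, 1.0, 3.8]
width: 0.295
t 9.425 p [ 0.5389 -0.0048  0.0481] q [-0.16  0.37 -0.35  0.85  0.   -0.06] F [-1.1  1.   3.8] w 0.295
shift mm [ 0.4 -4.6  0.1] turn [0.  0.2 0.1]
```

```bash
cat >> h.py <<'E'
def hx(nx=None):
    from bench import monitor
    s=monitor.read_state(); d=s['ee_pos'][:2]-[.5483,.0902]; x=np.array([.1028,.9947]); y=np.array([-.9947,.1028])
    f=s['contact_force']; print('holder x,y mm',(d@x*1000).round(1),(d@y*1000).round(1),'F along,left,up',(f[:2]@x).round(1),(f[:2]@y).round(1),f[2].round(1))
    a=(nx/1000 if nx else d@x); err(*(np.array([.5483,.0902])+a*x),.0483,84.1)
E
python3 -m creep '[[0.4,8,0,0,0.2,0],[0,8,0,0,0,0],[0,0,0,0,0,0]]' >/dev/null;python3 -c "from h import *;hx()";  python3 -m creep '[[0,8,0,0,0,0],[0,8,0,0,0,0],[0,0,0,0,0,0]]'>/dev/null;python3 -c "from h import *;hx()"
```

```text
holder x,y mm -78.8 -2.3 F along,left,up 0.3 -3.0 -2.6
t 9.8 p [0.5425 0.0115 0.0485] q [-0.13  0.37 -0.34  0.85 -0.   -0.02] F [ 3.   0.  -2.6] w 0.295
shift mm [2.3 0.  0.2] turn [-0.1  0.2  0.1]
holder x,y mm -61.7 -2.6 F along,left,up 0.6 -2.9 -1.3
t 10.175 p [0.5446 0.0285 0.0485] q [-0.09  0.38 -0.33  0.85 -0.    0.01] F [ 3.   0.3 -1.3] w 0.295
shift mm [2.6 0.  0.2] turn [-0.   0.2  0. ]
```

The sideways force is the pawl starting to press on the block's left front. I'll continue with a small leftward correction.

```bash
for i in 1 2 3; do python3 -m creep '[[1,7,0,0,0,0],[1,7,0,0,0,0]]' >/dev/null;python3 -c "from h import *;hx()"; done
```

```text
holder x,y mm -47.5 -0.4 F along,left,up -0.6 -1.6 -1.7
t 10.425 p [0.5438 0.0429 0.0484] q [-0.07  0.38 -0.33  0.85 -0.    0.04] F [ 1.5 -0.8 -1.7] w 0.299
shift mm [0.4 0.  0.1] turn [-0.1  0.2  0. ]
holder x,y mm -32.5 1.9 F along,left,up -2.0 -2.4 -1.5
t 10.675 p [0.5431 0.0581 0.0484] q [-0.04  0.38 -0.33  0.86 -0.    0.06] F [ 2.1 -2.2 -1.5] w 0.297
shift mm [-1.9  0.   0.1] turn [-0.1  0.2  0. ]
holder x,y mm -17.4 3.9 F along,left,up -1.3 -2.7 -1.9
t 10.925 p [0.5426 0.0733 0.0485] q [-0.01  0.38 -0.33  0.86 -0.    0.09] F [ 2.5 -1.6 -1.9] w 0.294
shift mm [-3.9 -0.   0.2] turn [-0.1  0.2  0. ]
```

```bash
python3 -m creep '[[-4,0,0,0,0,0],[0,0,0,0,0,0]]' >/dev/null;python3 -c "from h import *;hx()"; python3 -m creep '[[-1,3,0,0,0.2,0],[0,3,0,0,0,0]]' >/dev/null;python3 -c "from h import *;hx()"
```

```text
holder x,y mm -16.7 -0.3 F along,left,up -1.8 -2.1 -2.3
t 11.175 p [0.5469 0.0736 0.0485] q [-0.01  0.39 -0.32  0.86 -0.    0.09] F [ 1.9 -2.  -2.3] w 0.293
shift mm [0.3 0.  0.2] turn [-0.1  0.2  0.1]
holder x,y mm -10.9 -1.2 F along,left,up -0.9 -2.4 -2.6
t 11.425 p [0.5484 0.0792 0.0483] q [-0.    0.4  -0.31  0.87 -0.    0.1 ] F [ 2.3 -1.1 -2.6] w 0.293
shift mm [1.2 0.  0. ] turn [-0.1 -0.   0. ]
```

```bash
for i in 1 2 3; do python3 -m creep '[[0,4,0,0,0,0],[0,4,0,0,0,0]]' >/dev/null;python3 -c "from h import *;hx()"; done
```

```text
holder x,y mm -2.6 -1.1 F along,left,up -0.6 -2.5 -1.4
t 11.675 p [0.5492 0.0875 0.0483] q [ 0.01  0.4  -0.3   0.87 -0.    0.12] F [ 2.4 -0.8 -1.4] w 0.295
shift mm [ 1.1  0.  -0. ] turn [-0.1 -0.   0. ]
holder x,y mm 6.1 -1.1 F along,left,up -1.1 -2.2 -2.0
t 11.925 p [0.55   0.0961 0.0483] q [ 0.03  0.4  -0.3   0.87 -0.    0.13] F [ 2.1 -1.3 -2. ] w 0.294
shift mm [ 1.1  0.  -0. ] turn [-0.1 -0.   0. ]
holder x,y mm 14.7 -1.0 F along,left,up -1.6 -2.2 -1.4
t 12.175 p [0.5508 0.1047 0.0483] q [ 0.05  0.41 -0.29  0.87 -0.    0.15] F [ 2.  -1.8 -1.4] w 0.297
shift mm [ 1.  0. -0.] turn [-0.1 -0.   0. ]
```

Past the left guide's end without a snag. Now smaller steps until the plate is felt.

```bash
for i in 1 2 3; do python3 -m creep '[[0,3,0,0,0,0]]' >/dev/null;python3 -c "from h import *;hx()"|head -1; done;  for i in 1 2 ; do python3 -m creep '[[0,2,0,0,0,0]]' >/dev/null;python3 -c "from h import *;hx()"|head -1; done
```

```text
holder x,y mm 18.0 -1.0 F along,left,up -1.2 -2.2 -1.3
holder x,y mm 21.2 -1.0 F along,left,up -1.5 -2.5 -1.0
holder x,y mm 24.3 -1.0 F along,left,up -1.9 -2.9 -1.0
holder x,y mm 26.5 -1.0 F along,left,up -2.0 -2.3 -1.0
holder x,y mm 28.4 -1.0 F along,left,up -3.6 -0.9 -0.5
```

```bash
for i in 1 2 3; do python3 -m creep '[[0,1.5,0,0,0,0]]' >/dev/null;python3 -c "from h import *;hx()"|head -1; done
```

```text
holder x,y mm 29.4 -0.9 F along,left,up -4.2 -1.1 -0.6
holder x,y mm 30.4 -0.9 F along,left,up -5.6 -2.0 -0.2
holder x,y mm 31.4 -0.9 F along,left,up -5.3 -2.2 0.4
```

```bash
for i in 1 2 3; do python3 -m creep '[[0,1.5,0,0,0,0]]' >/dev/null;python3 -c "from h import *;hx()"|head -1; done
```

```text
holder x,y mm 32.2 -0.9 F along,left,up -6.0 -2.6 0.0
holder x,y mm 32.8 -0.8 F along,left,up -5.4 -1.0 -0.2
holder x,y mm 33.3 -0.9 F along,left,up -6.4 -1.6 0.1
```

```bash
for i in 1 2 3; do python3 -m creep '[[0,1.7,0,0,0,0]]' >/dev/null;python3 -c "from h import *;hx()"|head -1; done
```

```text
holder x,y mm 34.2 -0.7 F along,left,up -5.9 -2.0 0.5
holder x,y mm 35.0 -0.7 F along,left,up -7.1 -2.0 0.0
holder x,y mm 35.6 -0.6 F along,left,up -7.2 -1.3 0.5
```

```bash
for i in 1 2; do python3 -m creep '[[0,1.7,0,0,0,0]]' >/dev/null;python3 -c "from h import *;hx()"|head -1; done
python3 - <<'E'
from h import *
from bench import optics
a=optics.capture('top')['image'][150:240,215:335,::-1]; b=optics.capture('scene')['image'][215:305,315:445,::-1]
f=lambda i:cv2.resize(i,(400 if i is a else 400,300),interpolation=cv2.INTER_CUBIC)
cv2.imwrite('pics/in.png',np.hstack([f(a),f(b)]))
E
```

```text
holder x,y mm 36.1 -0.6 F along,left,up -7.1 -1.5 0.5
holder x,y mm 36.5 -0.6 F along,left,up -8.2 -1.4 1.5
```

View pics/in.png

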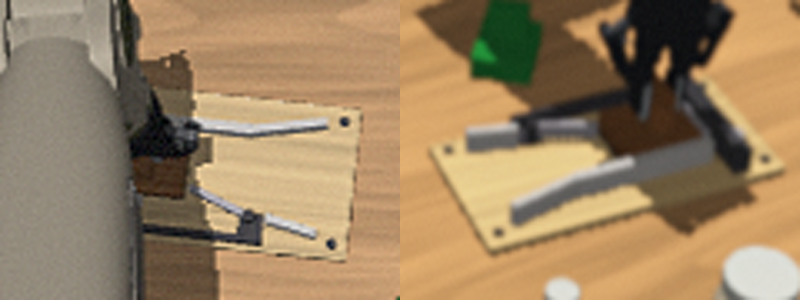

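The pawl (nose at 193,190) has swung back to a steep angle behind the block's rear edge, so it appears clicked. I'll pull back gently to test.

```bash
for i in 1 2 3 4; do python3 -m creep '[[0,-1.5,0,0,0,0]]' >/dev/null;python3 -c "from h import *;hx()"|head -1; done
```

```text
holder x,y mm 34.5 -0.6 F along,left,up -4.7 -1.7 -0.8
holder x,y mm 32.8 -0.6 F along,left,up -4.2 -1.7 -1.2
holder x,y mm 31.9 -0.6 F along,left,up 2.4 -2.1 -2.1
holder x,y mm 31.7 -0.6 F along,left,up 3.1 -2.1 -1.2
```

The block stops at x = 31.8 mm and the force reverses, so the pawl holds it. Release and retreat.

```bash
python3 -m creep '[[0,0.8,0,0,0,0],[0,0,0,0,0,0],[0,0,0,0,0,0],[0,0,0,0,0,0]]' 65; python3 -c "from h import *;hx()"; python3 -m creep '[[0,0,-8,0,0,0],[0,0,-20,0,0,0],[0,0,-40,0,0,0],[0,0,-40,0,0,0],[0,0,-40,0,0,0]]'; python3 -m creep '[[0,-60,0,0,0,0],[0,-60,0,0,0,0],[0,-60,0,0,0,0],[0,-60,0,0,0,0],[0,-60,0,0,0,0]]'
python3 - <<'E'
from h import *
from bench import optics
c=optics.capture('top'); pickle.dump(c,open('end.pkl','wb'))
i=c['image'][160:240,215:335,::-1]
cv2.imwrite('pics/end.png',cv2.resize(i,None,fx=6,fy=6,interpolation=cv2.INTER_CUBIC))
P=cloud(c); Q=P[165:235,220:330].reshape(-1,3); q=Q[(Q[:,2]>.066)&(Q[:,2]<.085)]
r=cv2.minAreaRect(q[:,:2].astype(np.float32)*1000); d=np.array(r[0])-[548.3,90.2]; print(len(q),q[:,2].mean(),r,'hx',d@[.1028,.9947],'hy',d@[-.9947,.1028])
E
```

```text
clock: 15.28
ee_pos: [0.5504, 0.1234, 0.0489]
eef_rot: [0.055, 0.998, -0.009, -0.003]
contact_force: [-0.6, -0.8, -1.3]
width: 0.653
holder x,y mm 33.2 1.4 F along,left,up -0.8 0.5 -1.3
t 15.275 p [0.5504 0.1234 0.0489] q [ 0.09  0.42 -0.27  0.89 -0.02  0.2 ] F [-0.6 -0.8 -1.3] w 0.653
shift mm [-1.4  0.   0.5] turn [-1.  -0.3 -0.4]
clock: 15.9
ee_pos: [0.5487, 0.1256, 0.1993]
eef_rot: [0.055, 0.998, -0.01, -0.007]
contact_force: [0.3, 0.2, 0.5]
width: 0.653
clock: 16.52
ee_pos: [0.5206, -0.1764, 0.2141]
eef_rot: [0.05, 0.999, -0.01, 0.001]
contact_force: [1.2, -0.7, 0.2]
width: 0.656
118 0.07569149691340263 ((550.4713745117188, 121.14482879638672), (26.24905776977539, 45.190731048583984), 85.34041595458984) hx 31.00403850357056 hy 1.0212621734618685
```

View pics/end.png

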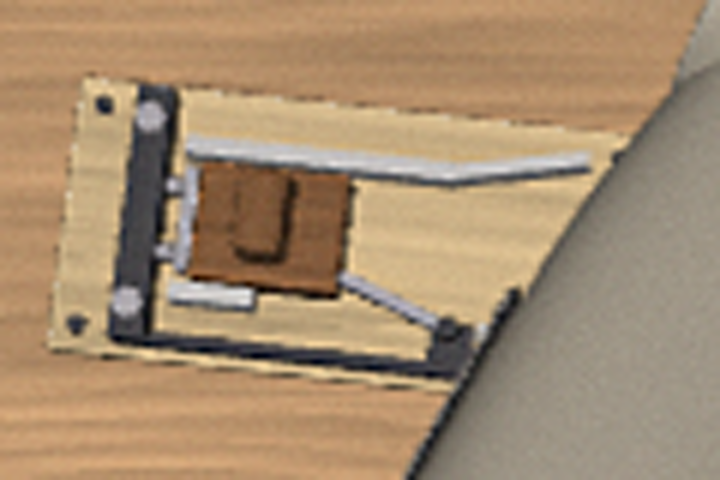

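The pawl nose is back at crop (345,277), the same as at the start, and sits behind the block. The plate is pressed in and the block is flat at x ≈ 31, y ≈ 1 mm, 1.2° off the holder. Handing in.

```bash
python3 -c "
from bench import manip; print(manip.hand_in())"
```

```text
the job is handed in; nothing more can be done
None
```

The wooden block is locked in its holder and released, and the job was handed in with the clock at about 16.5 s. The hand-in gave no verdict.

**What I did:** I gripped the block by its handle and set it down flat in the open end, about 112 mm before the holder's origin. I then slid it in by feel. It met the sprung plate at about x = 28 mm and I stopped at 36.5 mm. The wrist felt at most about 8 N along the channel.

**Last checks:**
- **Locked:** on a gentle pull back, the block stopped at about x = 32 mm and the force reversed to +3 N, so the pawl is holding it.
- **Position:** the last top picture and depth reading put the block at x ≈ 31 mm and y ≈ 1 mm. It is about 1.2° off the holder's axis.
- **Height:** the handle top read 75.7 mm above the table, where a flat block should give 74 mm. That is inside the camera's error.
- **Pawl and plate:** the pawl's nose is at the same pixel as before the job, behind the block, and the plate is visibly pressed in.

**Less tidy points:**
- **Setting down:** the force reading did not show when the block first touched the floor, so I pressed it down with about 35 N for a moment. That is under the 40 N limit.
- **Sideways drift:** the block wandered about 4 mm to the left while passing the pawl. I corrected this before it reached the left guide.
- **Bystanders:** I did not compare the other items against the first picture. I saw no unexpected contact forces away from the block and holder.

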